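Start the drinks-trolley chiller

ROBOT

A 7-joint arm with a two-finger parallel gripper is mounted at the origin on the work surface. World frame = base frame: x ahead of the robot, y to its left, z up, the work surface at z = 0. Lengths are in m, angles in rad, forces in N, time in s.
With the tool pointing down it reaches from about 0.4 to 0.875 m from the base axis. Payload 6.5 kg.
Tool frame: the origin (TCP) lies midway between the tips of the shut fingers; the grasp point (between the pads) lies 19 mm behind it; z points along the fingers, y is the line along which they close (so a half turn about z gives the same grasp; the last joint's range is limited). The gripper opens to 85 mm and grips with 20 to 120 N. Pads are 22 mm wide; open, the fingers measure 114 mm over their backs; the gripper's body (76 mm by 85 mm) begins 54 mm behind the grasp point. The pads swing forward as they close: fully open they stand 13 mm farther back than shut.
Start: joints at [-1.236, 0.536, -0.004, 1.538, 0.003, 1.067, -0.071], TCP at [0.254, 0.598, 0.231] pointing down, gripper open.
Joint ranges: [-2.7, 2.7], [-0.37, 2.16], [-1.27, 1.26], [0.24, 2.4], [-1.31, 4.45], [0.19, 1.91], [-2.76, 2.76]. Speed limits (rad/s): [2.39, 2.39, 3.14, 3.14, 3.14, 3.14, 3.14].

INTERFACE

Orientations are given as a rotation vector (axis times angle).
In Python, from bench import sensors, vision, ctrl gives the robot as it stands. The module is installed in compiled form; this text tells all that it offers.
- The arm moves only by the shell command python3 -m pendant 'ROWS' [FORCE]. ROWS is JSON, a list of rows, each a list of 7 numbers: the shift along the world's x, y, z scaled (see below), then the turn, a rotation vector about the world's x, y, z scaled (see below), then the closure, from -1 (fully open) to 1 (shut). A call has 1 to 20 rows; each row shifts and turns the commanded pose from where the row before left it; what a row does not reach is not made up. The controller multiplies each number of a shift by 2.5 cm and each number of a turn by 8 degrees. A row lasts 1/10 s, in which the tool goes at most 50 mm and 8.59 degrees, less where a joint would pass 70% of its speed; a pose out of reach is approached as far as the arm can. A call with a number of a shift or a turn outside -1 to 1 is refused whole. A call with a gripper value outside its range is refused whole. The fingers move at their own pace and stop on an object; FORCE is the grip in N (left out, the last holds). Time passes only in rows, so rows that do not move let the fingers close. It gives the time, the measured TCP pose, the force, the opening and the grip force at its end, in the units of the state.
- sensors.state(): the state, without advancing time (a new reading comes with each control period).
- vision.grab_frame(name): name is "scene" or "top" or "wrist"; returns (picture, depth): 384x512x3 uint8, blue, green, red; 384x512 float32, m along the optical axis (not along the pixel's ray), 0 where there is no reading.
- vision.camera_params(name): a dict with "fx", "fy", "cx", "cy" (pixels), "cam_to_world" (4x4, takes a point from camera to world coordinates). Camera axes: x right, y down, z forward; pixel columns grow to the right and rows downward; lengths in m; the calibration is good to about 2 mm. A picture is of the moment at which its call begins: read the wrist's pose just before it. camera_params takes no time and is no camera call; for the wrist camera it gives the pose at the moment of the call.
- ctrl.job_done(): hands the job in; it is judged then, once.
The state is a dict: "time_s": time; "joint_pos": joint angles; "qd": joint speeds; "tau": joint torques, N m; "eef_pos": TCP position; "ee_rot": TCP orientation; "force": force on the tool from outside, world axes, zero at the start; "ft_torque": the same for the moment, N m; "finger_gap": finger opening in m; "grip_force": force on a finger pad.
Only numpy, scipy, OpenCV 4.12 (cv2) and the standard library are available. Lean on these libraries where they do the work, as an engineer would, in place of code of your own. Each camera call takes 0.05 s, during which the arm holds its last target. There are 200 camera calls.

TASK

Get the little chiller on the drinks trolley going: lift the brass cover off its chill plate and stand it, knob up, in the middle of the cork mat, then stack all the green marble slabs there are in one square pile in the middle of the chill plate, edges in line with the plate. Once the pile is made, press the recessed red start button all the way down with the blue-handled stylus (never with the fingers) and stand the stylus back in its wooden block. The pink glass, jigger, stirrer cup and bitters bottle are to stay standing where they are.

Things in the scene. Friction and masses are not known exactly. Their poses are not given: they have to be found in the camera images.
- chiller: black flat chiller unit fixed on the trolley top, 130 (x) x 210 (y) x 30 mm high; origin at the centre of its underside, z up; its x and y axes run along its edges. Its start button lies towards its -y end, its chill plate towards +y
- chill_center (a point): centre of the square aluminium chill plate (90 x 90 mm, flush with the chiller's top, edges parallel to the chiller's), 30 mm above the trolley top
- button_hole (a point): centre of the mouth, level with the chiller's top (30 mm above the trolley top), of the round 16 mm hole at the bottom of which the start button sits; a white ring surrounds it
- plunger (a joint): travel of the start button: 0 up, 0.004 m fully down (counts as pressed beyond 0.003); a spring returns it, about 4.5 N fully down
- button_cap: red start button, 13 mm across, its top 4 mm below the chiller's top surface when up; origin 6 mm below its top, on its axis
- cover: loose square brass cover 86 x 86 mm, 20 mm tall, open below, with a white upright knob 18 mm across and 32 mm tall on its middle (52 mm in all); 150 g; origin at the centre of its lower edge, z up; starts on the chill plate
- mat: square cork mat 120 x 120 x 3 mm, fixed; origin at the centre of its underside
- stand: wooden block 54 x 54 x 36 mm, fixed, with an upright square through hole 16 x 16 mm in its middle; origin at the centre of its underside; holds the stylus
- stylus: loose stylus, 105 mm long, standing tip down in the block: steel pin 5 mm across from 0 to 30 mm, steel flange 30 mm across from 30 to 36 mm (it rests on the block's top), blue round handle 14 mm across from 36 to 105 mm; origin at the lower end of the pin, z along it to the handle; 60 g; its tip is 6 mm above the trolley top when it stands in the block
- slab0: dark green marble slab 60 x 60 x 14 mm, about 135 g, lying flat somewhere on the trolley top; origin at the centre of its underside, x and y along its edges; all slabs are alike; may be absent (three to five are present)
- slab1: dark green marble slab 60 x 60 x 14 mm, about 135 g, lying flat somewhere on the trolley top; origin at the centre of its underside, x and y along its edges; all slabs are alike; may be absent (three to five are present)
- slab2: dark green marble slab 60 x 60 x 14 mm, about 135 g, lying flat somewhere on the trolley top; origin at the centre of its underside, x and y along its edges; all slabs are alike; may be absent (three to five are present)
- slab3: dark green marble slab 60 x 60 x 14 mm, about 135 g, lying flat somewhere on the trolley top; origin at the centre of its underside, x and y along its edges; all slabs are alike; may be absent (three to five are present)
- slab4: dark green marble slab 60 x 60 x 14 mm, about 135 g, lying flat somewhere on the trolley top; origin at the centre of its underside, x and y along its edges; all slabs are alike; may be absent (three to five are present)
- coupe: pink glass coupe, 94 mm across, 125 mm tall, bystander; origin at the centre of its foot
- jigger: steel measuring jigger, 44 mm across, 85 mm tall, bystander; origin at the centre of its underside
- stirrer_cup: clear acrylic cup with stirrers, 60 mm across, cup 85 mm and stirrers 150 mm tall, bystander; origin at the centre of its underside
- bitters: small amber bottle, 44 mm across, 130 mm tall, bystander; origin at the centre of its underside
Things that resemble listed ones, but are neither listed nor needed, are in the scene too. Of the things that look like the cover, the larger one is meant.

How it is judged:
By the outcome, as a careful person would: the job done as asked, in the order asked, and still so for the second after the job is handed in, with the robot touching nothing.
Of slab0, slab1, slab2, slab3, slab4 only 3 to 5 are there at a start; the rules pass over those that are not, and their reading is None.
At some moment in a run one of slab0, slab1, slab2, slab3, slab4 may be knocked a few centimetres aside while the robot is not near it.
It also fails if it takes over 210 s, if anything falls off the work surface, if the arm or the gripper's body presses on something with over 40 N, if the wrist force passes 120 N, or if a joint passes its speed limit or range.

## Working session

There is one attempt and no reset: what is moved stays moved. The work goes in short steps, Python scripts to look and compute and a shell command to move; the robot and the scene stay as the last step left them, time stands still between calls to the robot, and variables do not carry over. Pictures are saved under pics/ and viewed, at most 14 in all, crops included, and the job is handed in when it is done.

```bash
mkdir -p pics; python3 - <<'E'
from bench import sensors, vision
import cv2,numpy as np
print(sensors.state())
for n in("scene","top"):
    im,d=vision.grab_frame(n); cv2.imwrite(f"pics/{n}0.png",im); np.savez(f"{n}0.npz",im=im,d=d)
    p=vision.camera_params(n); print(n,p)
E
```

```text
{'time_s': 0.0, 'joint_pos': array([-1.23619328,  0.53721954, -0.0044117 ,  1.53890153,  0.00258257,
        1.06727735, -0.07119196]), 'qd': array([-9.78522709e-04, -2.24829612e-04, -1.23337627e-03,  7.49903617e-05,
        9.52209376e-04,  7.63742358e-04,  1.16359225e-03]), 'tau': array([-6.64681538e-04, -5.83414006e+01,  1.04831032e+00, -2.59110385e+01,
        1.23126718e-02,  9.54826770e-03,  3.08455128e-05]), 'eef_pos': array([0.25337852, 0.5978779 , 0.23036768]), 'ee_rot': array([-6.25253726e-01, -3.07850784e+00,  2.80421582e-03]), 'force': array([-0.19077172,  0.19401342, -0.5052584 ]), 'ft_torque': array([ 0.02918468, -0.0206387 ,  0.02059187]), 'grip_force': 0.0, 'finger_gap': 0.08556648635099769}
scene {'fx': 376.8903214203498, 'fy': 376.8903214203498, 'cx': 255.33753472936465, 'cy': 194.53679937619526, 'cam_to_world': array([[ 0.19506083,  0.79303775, -0.57709826,  1.1521314 ],
       [ 0.98076348, -0.16213569,  0.10869694, -0.08097478],
       [-0.00736745, -0.58719941, -0.80940878,  0.85061869],
       [ 0.        ,  0.        ,  0.        ,  1.        ]])}
top {'fx': 350.6084410967114, 'fy': 350.6084410967114, 'cx': 256.9445746623135, 'cy': 188.81505398213793, 'cam_to_world': array([[ 0.01391193, -0.99085992,  0.13417557,  0.41860226],
       [-0.99981145, -0.01560283, -0.01155882,  0.01847462],
       [ 0.01354669, -0.13398946, -0.99089016,  1.05123325],
       [ 0.        ,  0.        ,  0.        ,  1.        ]])}
```

View pics/scene0.png

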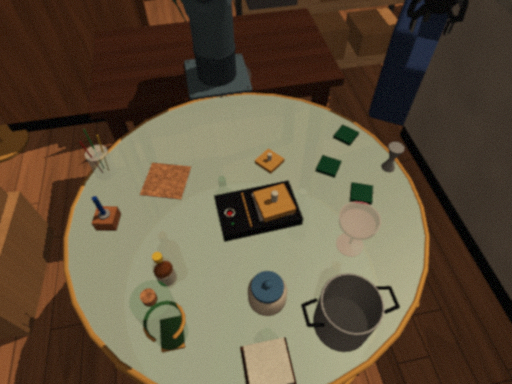

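View pics/top0.png

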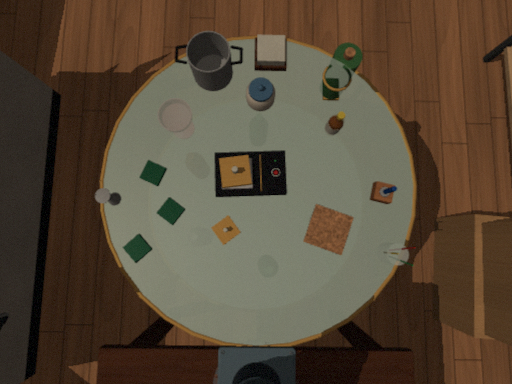

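Scene shows three clear slabs on the robot's left (top px (153,173), (171,211), (137,248)), the chiller with cover at (251,174), mat (329,229), stand (383,192), and a doubtful green thing at top (331,90). I'll zoom in on that.

```bash
cat > h.py <<'E'
import numpy as np, cv2
from bench import sensors, vision
def grab(n):
    p=vision.camera_params(n); im,d=vision.grab_frame(n); return im,d,p
def ray(p,uv,z):
    """pixels -> world points on plane z"""
    uv=np.atleast_2d(uv).astype(float); T=p["cam_to_world"]
    c=np.c_[(uv[:,0]-p["cx"])/p["fx"],(uv[:,1]-p["cy"])/p["fy"],np.ones(len(uv))]
    w=c@T[:3,:3].T; o=T[:3,3]
    return o+w*((z-o[2])/w[:,2])[:,None]
def cloud(p,d):
    v,u=np.mgrid[:d.shape[0],:d.shape[1]]; T=p["cam_to_world"]
    c=np.dstack([(u-p["cx"])/p["fx"]*d,(v-p["cy"])/p["fy"]*d,d])
    return c@T[:3,:3].T+T[:3,3]
def blobs(mask,p,z,amin=60):
    """contours -> list of (area, centre xy, rect size, angle deg mod 90) on plane z"""
    out=[]
    for c in cv2.findContours(mask.astype(np.uint8),cv2.RETR_EXTERNAL,cv2.CHAIN_APPROX_NONE)[0]:
        if cv2.contourArea(c)<amin: continue
        w=ray(p,c[:,0,:],z)[:,:2]
        (cx,cy),s,a=cv2.minAreaRect((w*1000).astype(np.float32))
        out.append((c[:,0,:].mean(0).round(0),np.round([cx,cy],1),np.round(s,1),round(a%90,1)))
    return out
E
python3 - <<'E'
from h import *
S=np.load("scene0.npz");T=np.load("top0.npz")
pt=vision.camera_params("top");ps=vision.camera_params("scene")
for n,im in(("s",S["im"][270:370,110:230]),("t",T["im"][30:130,280:400])):
    cv2.imwrite(f"pics/z{n}.png",cv2.resize(im,None,fx=3.2,fy=3.2,interpolation=cv2.INTER_CUBIC))
a=cv2.imread("pics/zs.png");b=cv2.imread("pics/zt.png");cv2.imwrite("pics/z0.png",np.hstack([a,b]))
W=cloud(pt,T["d"]);
for nm,u,v in [("slab",153,173),("slab",171,211),("slab",137,248),("green",331,90),("greenR",345,55),("table",260,270),("chill",277,187),("cover",226,180),("sm",226,230),("mat",329,229),("standtop",378,197),("dish",271,50)]:
    print(nm,W[v,u].round(3))
hsv=cv2.cvtColor(T["im"],cv2.COLOR_BGR2HSV)
for u,v in[(153,173),(171,211),(137,248),(331,90)]: print(hsv[v,u])
g=cv2.inRange(hsv,(50,100,20),(95,255,120))
for b in blobs(g,pt,0.014): print(b)
E
```

```text
slab [0.602 0.318 0.014]
slab [0.489 0.259 0.014]
slab [0.38  0.353 0.013]
green [ 0.847 -0.206  0.074]
greenR [ 0.873 -0.208  0.226]
table [ 0.321 -0.006  0.001]
chill [ 0.563 -0.052  0.03 ]
cover [0.578 0.096 0.051]
sm [0.435 0.093 0.042]
mat [ 0.443 -0.21   0.006]
standtop [ 0.537 -0.347  0.038]
dish [ 0.982 -0.03   0.05 ]
[ 69 134  57]
[ 68 143  57]
[ 69 132  60]
[ 23 132  56]
(array([137., 248.]), array([380.7, 352.1]), array([57.4, 57.5]), 43.0)
(array([171., 211.]), array([490.1, 260.5]), array([57.8, 55.8]), 54.4)
(array([153., 173.]), array([602.5, 318.5]), array([58.4, 56. ]), 66.8)
(array([329.,  93.]), array([ 864.9, -211.3]), array([55.5, 30.8]), 59.7)
(array([348.,  58.]), array([ 987.1, -278.8]), array([90.7, 79.5]), 39.7)
```

View pics/z0.png

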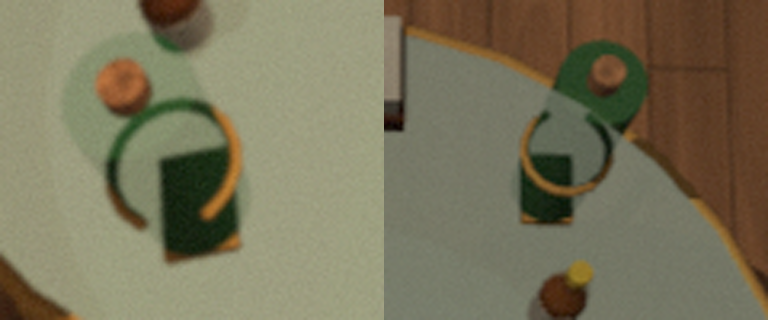

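```bash
python3 - <<'E'
from h import *
S=np.load("scene0.npz");T=np.load("top0.npz")
pt=vision.camera_params("top");ps=vision.camera_params("scene")
W=cloud(pt,T["d"]);V=cloud(ps,S["d"])
for v in range(76,104,4): print("t",v,[tuple((W[v,u]*1000).astype(int)) for u in (324,329,335)])
for v in range(320,352,5): print("s",v,[tuple((V[v,u]*1000).astype(int)) for u in (165,172,180)])
# cover, mat, stand, small cover
ht=cv2.cvtColor(T["im"],cv2.COLOR_BGR2HSV)
# height-based segmentation (top)
def seg(W,lo,hi,z,p,roi):
    m=(W[...,2]>lo)&(W[...,2]<hi)&(W[...,0]>roi[0])&(W[...,0]<roi[1])&(W[...,1]>roi[2])&(W[...,1]<roi[3])
    return blobs(m,p,z)
org=cv2.inRange(ht,(8,90,60),(28,255,255))
print("orange20",blobs(org,pt,0.05));
for nm,X,p in(("t",W,pt),("s",V,ps)):
    print(nm,"chiller",seg(X,.022,.038,.03,p,(.45,.75,-.15,.2)))
    print(nm,"stand",seg(X,.028,.041,.036,p,(.45,.65,-.45,-.25)))
    print(nm,"cover",seg(X,.044,.058,.05,p,(.5,.75,0,.2)))
hs=cv2.cvtColor(S["im"],cv2.COLOR_BGR2HSV)
print("mat t",blobs(org,pt,0.003)); 
orgs=cv2.inRange(hs,(5,90,60),(28,255,255)); print("s mat",blobs(orgs,ps,.003,200)); print("s cov",blobs(orgs,ps,.05,100))
g=cv2.inRange(hs,(50,100,10),(95,255,120)); print("s slabs",blobs(g,ps,.014))
E
```

```text
t 76 [(np.int64(880), np.int64(-181), np.int64(93)), (np.int64(861), np.int64(-187), np.int64(132)), (np.int64(849), np.int64(-198), np.int64(157))]
t 80 [(np.int64(866), np.int64(-181), np.int64(96)), (np.int64(856), np.int64(-190), np.int64(118)), (np.int64(846), np.int64(-202), np.int64(140))]
t 84 [(np.int64(858), np.int64(-182), np.int64(87)), (np.int64(855), np.int64(-195), np.int64(94)), (np.int64(845), np.int64(-207), np.int64(117))]
t 88 [(np.int64(860), np.int64(-189), np.int64(56)), (np.int64(845), np.int64(-196), np.int64(91)), (np.int64(843), np.int64(-212), np.int64(95))]
t 92 [(np.int64(854), np.int64(-192), np.int64(39)), (np.int64(847), np.int64(-203), np.int64(57)), (np.int64(844), np.int64(-219), np.int64(64))]
t 96 [(np.int64(851), np.int64(-196), np.int64(18)), (np.int64(846), np.int64(-209), np.int64(29)), (np.int64(846), np.int64(-227), np.int64(31))]
t 100 [(np.int64(844), np.int64(-200), np.int64(2)), (np.int64(845), np.int64(-215), np.int64(2)), (np.int64(846), np.int64(-235), np.int64(0))]
s 320 [(np.int64(911), np.int64(-201), np.int64(178)), (np.int64(904
[... 6060 characters left out ...]
.1, 674.1]), 77.9), (array([145.,  32.]), array([-335.1, -242.6]), array([360. , 343.3]), 87.5), (array([127.,  13.]), array([-414.5, -301.9]), array([230.9,  62.5]), 12.9), (array([82., 26.]), array([-355.4, -477.7]), array([476.1,  76.3]), 16.5), (array([47., 32.]), array([-352.9, -608.6]), array([554.9,  61.3]), 18.0), (array([30., 66.]), array([-224.1, -694. ]), array([866.3, 138.6]), 21.6)]
s slabs [(array([171., 333.]), array([ 881.4, -220.1]), array([63.6, 44.6]), 5.2), (array([361., 193.]), array([606.4, 317.5]), array([54.7, 56.9]), 66.5), (array([328., 165.]), array([495.8, 257.9]), array([53.4, 60.4]), 53.1), (array([346., 134.]), array([385.8, 349.5]), array([55. , 58.9]), 41.2)]
```

```bash
python3 -m pendant '[[0.68,-1,0,0,0,-0.37,-1],[0.68,-1,0,0,0,-0.37,-1],[0.68,-1,0,0,0,-0.37,-1],[0.68,-1,0,0,0,-0.37,-1],[0.68,-1,0,0,0,-0.37,-1],[0.68,-1,0,0,0,-0.37,-1],[0.68,-1,0,0,0,-0.37,-1],[0.68,-1,0,0,0,-0.37,-1],[0.68,-1,0,0,0,-0.37,-1],[0.68,-1,0,0,0,-0.37,-1],[0.68,-1,0,0,0,-0.37,-1],[0.68,-1,0,0,0,-0.37,-1],[0.68,-1,0,0,0,-0.37,-1],[0.68,-1,0,0,0,-0.37,-1],[0.68,-1,0,0,0,-0.37,-1],[0.68,-1,0,0,0,-0.37,-1],[0.68,-1,0,0,0,-0.37,-1],[0.68,-1,0,0,0,-0.37,-1],[0.68,-1,0,0,0,-0.37,-1],[0,-0.6,0,0,0,0,-1]]'
cat >> h.py <<'E'
def pose():
    from scipy.spatial.transform import Rotation as R
    s=sensors.state(); M=R.from_rotvec(s["ee_rot"]).as_matrix()
    yaw=np.degrees(np.arctan2(M[1,1],M[0,1]))%180
    print("t %.1f tcp mm %s yaw_y %.1f zaxis %s F %s gap %.1f grip %.1f j7 %.2f"%(s["time_s"],(s["eef_pos"]*1000).round(1),yaw,M[:,2].round(3),s["force"].round(1),s["finger_gap"]*1000,s["grip_force"],s["joint_pos"][6]))
    return s["eef_pos"]*1000,yaw
E
python3 - <<'E'
from h import *
pose()
im,d,p=grab("wrist"); cv2.imwrite("pics/w1.png",im)
W=cloud(p,d)
m=(W[...,2]>.072)&(W[...,2]<.09); print("knob",blobs(m,p,.082,30))
m=(W[...,2]>.045)&(W[...,2]<.056); print("cover",blobs(m,p,.05,30))
m=(W[...,2]>.022)&(W[...,2]<.037); print("chiller",blobs(m,p,.03,30))
E
```

```text
time_s: 2.1
eef_pos: [0.578, 0.1056, 0.2311]
ee_rot: [2.006, 2.416, -0.001]
force: [-0.8, -0.2, -0.3]
finger_gap: 0.0852
grip_force: 0.0
t 2.1 tcp mm [578.  105.6 231.1] yaw_y 10.6 zaxis [ 0.001 -0.002 -1.   ] F [-0.8 -0.2 -0.3] gap 85.2 grip 0.0 j7 0.08
knob [(array([467., 300.]), array([838.2,  10.6]), array([77.8, 59.2]), 10.5), (array([274., 212.]), array([605.3,  72.3]), array([17.1, 20.6]), 12.2), (array([479.,  66.]), array([751.8, 237.3]), array([25. , 23.4]), 10.6)]
cover [(array([440., 272.]), array([822.3,  17.5]), array([85.8, 40.9]), 51.2), (array([272., 201.]), array([606.1,  70.7]), array([86.2, 87.8]), 8.0)]
chiller [(array([505., 313.]), array([945.4, -32.6]), array([17.4, 60. ]), 3.2), (array([429., 264.]), array([820.6,  16.1]), array([86. , 45.5]), 55.2), (array([508., 189.]), array([871.7, 127.7]), array([11.2, 70.2]), 25.1), (array([128., 148.]), array([440.1,  98.6]), array([ 9.6, 12.7]), 33.5), (array([263., 221.]), array([604.4,  26.6]), array([130.3, 212.2]), 2.7)]
```

View pics/w1.png

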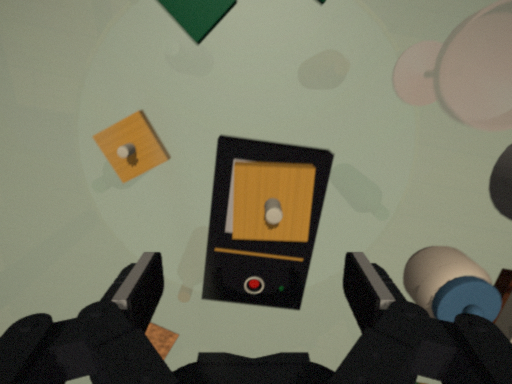

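Wrist view: the cover knob sits at (272,212), the red button in its white ring at (254,285), the decoy small cover at (130,147). Go to the knob.

```bash
python3 -m pendant '[[0.55,-0.66,-0.6,0,0,0,-1],[0.55,-0.66,-0.6,0,0,0,-1],[0,0,-1,0,0,0,-1],[0,0,-1,0,0,0,-1],[0,0,-1,0,0,0,-1],[0,0,-1,0,0,0,-1],[0,0,-0.8,0,0,0,-1],[0,0,-0.5,0,0,0,-1],[0,0,-0.4,0,0,0,-1],[0,0,0,0,0,0,-0.3],[0,0,0,0,0,0,0.2],[0,0,0,0,0,0,1],[0,0,0,0,0,0,1],[0,0,0,0,0,0,1],[0,0,0,0,0,0,1],[0,0,0,0,0,0,1],[0,0,0,0,0,0,1]]' 30; python3 -c "
from h import *
pose()"
```

```text
time_s: 3.85
eef_pos: [0.6047, 0.0756, 0.0596]
ee_rot: [2.002, 2.42, 0.001]
force: [-1.5, 0.3, 5.3]
finger_gap: 0.0167
grip_force: 29.4
t 3.9 tcp mm [604.7  75.6  59.6] yaw_y 10.8 zaxis [ 0.001  0.    -1.   ] F [-1.5  0.3  5.3] gap 16.7 grip 29.4 j7 0.23
```

```bash
python3 -m pendant '[[0,0,0.3,0,0,0,1],[0,0,0.6,0,0,0,1],[0,0,1,0,0,0,1],[0,0,1,0,0,0,1],[0,0,1,0,0,0,1],[-0.5,-1,0.3,0,0,-0.3,1],[-0.58,-1,0,0,0,-0.3,1],[-0.58,-1,0,0,0,-0.3,1],[-0.58,-1,0,0,0,-0.3,1],[-0.58,-1,0,0,0,-0.3,1],[-0.58,-1,0,0,0,-0.3,1],[-0.58,-1,0,0,0,-0.3,1],[-0.58,-1,0,0,0,-0.3,1],[-0.58,-1,0,0,0,-0.3,1],[-0.58,-1,0,0,0,-0.3,1],[-0.58,-1,0,0,0,-0.3,1],[0,-0.2,0,0,0,0,1],[0,0,0,0,0,0,1],[0,0,0,0,0,0,1]]'; python3 - <<'E'
from h import *
pose()
im,d,p=grab("top"); cv2.imwrite("pics/top2.png",cv2.resize(im[110:270,110:430],None,fx=2.4,fy=2.4))
W=cloud(p,d)
hsv=cv2.cvtColor(im,cv2.COLOR_BGR2HSV)
org=cv2.inRange(hsv,(8,90,60),(28,255,255))
m=(W[...,2]>.1)&(W[...,2]<.16)&(org>0);z=np.median(W[m][:,2]);print(z,blobs(m,p,z))
light=(hsv[...,1]<90)&(hsv[...,2]>80)&(W[...,2]>.02)&(W[...,2]<.04); print("plate",blobs(light,p,.03,40))
g=cv2.inRange(hsv,(50,100,20),(95,255,120)); print("slabs",blobs(g,p,.014))
E
```

```text
time_s: 5.75
eef_pos: [0.4474, -0.2036, 0.1642]
ee_rot: [2.501, 1.901, 0.002]
force: [0.4, 0.8, -1.2]
finger_gap: 0.0167
grip_force: 29.5
t 5.8 tcp mm [ 447.4 -203.6  164.2] yaw_y 164.5 zaxis [ 0.001  0.001 -1.   ] F [ 0.4  0.8 -1.2] gap 16.7 grip 29.5 j7 0.33
0.15425789049888605 [(array([331., 225.]), array([ 453.3, -184.4]), array([46.9, 86.9]), 72.4)]
plate [(array([237., 173.]), array([603.3,  67.8]), array([90.1, 92. ]), 1.0)]
slabs [(array([137., 248.]), array([380.5, 352.3]), array([57.4, 57.3]), 43.0), (array([170., 211.]), array([490.2, 260.3]), array([57.4, 56.3]), 53.6), (array([153., 173.]), array([602.5, 318.5]), array([58.5, 55.8]), 66.5), (array([329.,  92.]), array([ 864.8, -211.9]), array([56.6, 30.4]), 59.7), (array([348.,  55.]), array([ 992.8, -277.7]), array([83.6, 72. ]), 55.3)]
```

View pics/top2.png

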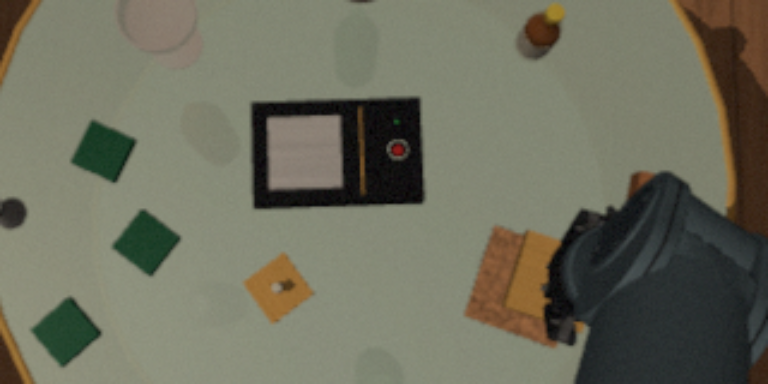

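Plate is clear (display px (305,152)), three slabs in all. Set the cover down.

```bash
python3 -m pendant '[[-0.08,-0.05,-0.6,0,0,0,1],[0,0,-1,0,0,0,1],[0,0,-1,0,0,0,1],[0,0,-1,0,0,0,1],[0,0,-0.8,0,0,0,1],[0,0,-0.5,0,0,0,1],[0,0,-0.2,0,0,0,1],[0,0,-0.1,0,0,0,1],[0,0,-0.08,0,0,0,1],[0,0,0,0,0,0,1],[0,0,0,0,0,0,1],[0,0,0,0,0,0,0.6],[0,0,0,0,0,0,0.5],[0,0,0,0,0,0,-0.2],[0,0,0,0,0,0,-0.2],[0,0,0.5,0,0,0,-1],[0,0,1,0,0,0,-1],[0,0,1,0,0,0,-1],[0,0,1,0,0,0,-1],[0,0,1,0,0,0,-1]]'; python3 -m pendant '[[0,0.5,1,0,0,0,-1],[0,1,1,0,0,0,-1],[0,1,1,0,0,0,-1],[0,1,0,0,0,0,-1],[0,1,0,0,0,0,-1],[0,1,0,0,0,0,-1],[0,1,0,0,0,0,-1],[0,1,0,0,0,0,-1],[0,1,0,0,0,0,-1],[0,1,0,0,0,0,-1],[0,1,0,0,0,0,-1],[0,1,0,0,0,0,-1],[0,1,0,0,0,0,-1],[0,1,0,0,0,0,-1],[0,1,0,0,0,0,-1],[0,1,0,0,0,0,-1],[0,1,0,0,0,0,-1],[0,1,0,0,0,0,-1],[0,1,0,0,0,0,-1],[0,0,0,0,0,0,-1]]' | head -2; python3 - <<'E'
from h import *
pose()
for n in("top","scene"):
    im,d,p=grab(n);W=cloud(p,d)
    hsv=cv2.cvtColor(im,cv2.COLOR_BGR2HSV)
    roi=(W[...,0]>.36)&(W[...,0]<.55)&(W[...,1]<-.1)&(W[...,1]>-.3)
    print(n,"cover",blobs(roi&(W[...,2]>.015)&(W[...,2]<.03),p,.023),"mat",blobs((cv2.inRange(hsv,(5,90,60),(28,255,255))>0)&roi,p,.003))
    g=cv2.inRange(hsv,(50,100,20),(95,255,120)); print("slabs",[b[1:] for b in blobs(g,p,.014)])
    light=(hsv[...,1]<90)&(hsv[...,2]>70)&(W[...,2]>.02)&(W[...,2]<.04)&(W[...,1]<.2)&(W[...,1]>-.1)&(W[...,0]<.7); print("plate",blobs(light,p,.03,40))
im,d,p=grab("wrist");cv2.imwrite("pics/w3.png",im)
hsv=cv2.cvtColor(im,cv2.COLOR_BGR2HSV)
g=cv2.inRange(hsv,(50,100,20),(95,255,120)); print("w slabs",blobs(g,p,.014))
E
```

```text
time_s: 7.8
eef_pos: [0.4444, -0.2059, 0.146]
ee_rot: [2.503, 1.899, 0.0]
force: [0.5, 0.3, 0.4]
finger_gap: 0.0851
grip_force: 0.0
time_s: 9.8
eef_pos: [0.444, 0.2603, 0.2199]
t 9.8 tcp mm [444.  260.3 219.9] yaw_y 164.7 zaxis [ 0.001  0.002 -1.   ] F [-0.4  0.1 -0.7] gap 85.3 grip 0.0 j7 -0.75
top cover [(array([330., 228.]), array([ 444.9, -207.9]), array([87.3, 86.3]), 71.8)] mat [(array([328., 229.]), array([ 443.8, -207.6]), array([117.5, 119.6]), 70.6)]
slabs [(array([374.5, 346.7]), array([40.7, 57.5]), 43.2), (array([490.2, 260.3]), array([57.6, 56.3]), 53.4), (array([602.5, 318.5]), array([58.4, 56. ]), 66.8), (array([ 864.9, -211.3]), array([55.5, 30.8]), 59.7), (array([ 992.2, -278.2]), array([83.5, 72.5]), 56.3)]
plate [(array([237., 173.]), array([603.3,  67.8]), array([90.1, 92. ]), 1.0)]
scene cover [(array([164., 177.]), array([ 448.3, -210.3]), array([88.7, 92.1]), 71.7)] mat [(array([166., 181.]), array([ 445.1, -209.2]), array([119.8, 122.8]), 70.6)]
slabs [(array([ 881.4, -218.6]), array([63. , 44.7]), 1.5), (array([606.3, 317.4]), array([55. , 56.9]), 66.5), (array([496. , 257.9]), array([53.7, 60.5]), 53.4), (array([386.3, 349.8]), array([56.1, 58.7]), 41.2)]
plate [(array([272., 204.]), array([603.4,  66.8]), array([94.1, 93.9]), 2.4)]
w slabs [(array([291., 148.]), array([490.4, 261. ]), array([58.5, 58.8]), 54.1), (array([173.,  91.]), array([381.3, 352.7]), array([58.3, 59. ]), 42.4), (array([384.,  64.]), array([602.4, 319.6]), array([58.9, 61.1]), 66.7)]
```

```bash
python3 -m pendant '[[0.93,0.02,0,0,0,-0.86,-1],[0.93,0,0,0,0,-0.86,-1],[0,0,-0.8,0,0,-0.86,-1],[0,0,-1,0,0,0,-1],[0,0,-1,0,0,0,-1],[0,0,-1,0,0,0,-1],[0,0,-1,0,0,0,-1],[0,0,-1,0,0,0,-1],[0,0,-1,0,0,0,-1],[0,0,-0.6,0,0,0,-1],[0,0,-0.4,0,0,0,-1],[0,0,0,0,0,0,-1],[0,0,0,0,0,0,-1]]'; python3 - <<'E'
from h import *
pose()
im,d,p=grab("wrist")
hsv=cv2.cvtColor(im,cv2.COLOR_BGR2HSV)
g=cv2.inRange(hsv,(50,100,20),(95,255,120)); print("w slabs",blobs(g,p,.014))
E
```

```text
time_s: 11.25
eef_pos: [0.4917, 0.2572, 0.025]
ee_rot: [2.802, 1.42, 0.001]
force: [0.3, 0.8, 0.2]
finger_gap: 0.0852
grip_force: 0.0
t 11.2 tcp mm [491.7 257.2  25. ] yaw_y 143.7 zaxis [ 0.001  0.    -1.   ] F [0.3 0.8 0.2] gap 85.2 grip 0.0 j7 -0.88
w slabs [(array([245., 235.]), array([491.5, 262. ]), array([61.7, 58.7]), 53.7), (array([ 30., 219.]), array([397.9, 337.3]), array([64.4, 25.4]), 39.6), (array([373.,  35.]), array([598.3, 309.8]), array([37.1, 61.1]), 66.4)]
```

```bash
python3 -m pendant '[[-0.02,0.15,-0.5,0,0,0,-1],[0,0,-0.4,0,0,0,-1],[0,0,-0.24,0,0,0,-1],[0,0,0,0,0,0,-1],[0,0,0,0,0,0,-0.6],[0,0,0,0,0,0,-0.4],[0,0,0,0,0,0,-0.1],[0,0,0,0,0,0,0.2],[0,0,0,0,0,0,0.2],[0,0,0,0,0,0,0.2]]' 40; python3 - <<'E'
from h import *
pose()
im,d,p=grab("wrist");cv2.imwrite("pics/w4.png",im)
E
```

```text
time_s: 12.3
eef_pos: [0.4909, 0.261, -0.0037]
ee_rot: [-2.802, -1.42, -0.001]
force: [-0.1, -1.1, 6.6]
finger_gap: 0.0592
grip_force: 44.0
t 12.3 tcp mm [490.9 261.   -3.7] yaw_y 143.8 zaxis [ 0.  0. -1.] F [-0.1 -1.1  6.6] gap 59.2 grip 44.0 j7 -0.87
```

View pics/w4.png

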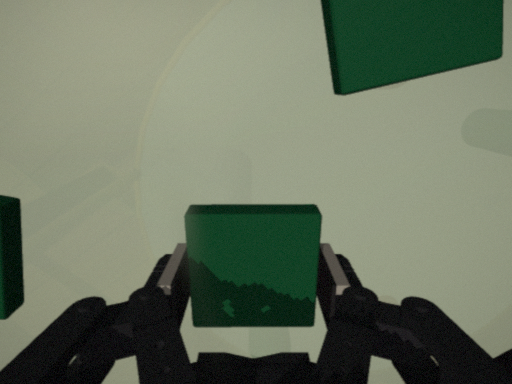

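```bash
python3 -m pendant '[[0,0,0.4,0,0,0,0.2],[0,0,1,0,0,0,0.2],[0,0,1,0,0,0,0.2],[0,0,1,0,0,0,0.2],[0,0,1,0,0,0,0.2],[0,0,1,0,0,0,0.2],[0.26,-0.97,0.8,0,0,-0.8,0.2],[0.26,-0.97,0,0,0,-0.8,0.2],[0.26,-0.97,0,0,0,-0.8,0.2],[0.26,-0.97,0,0,0,-0.8,0.2],[0.26,-0.97,0,0,0,-0.8,0.2],[0.26,-0.97,0,0,0,-0.8,0.2],[0.26,-0.97,0,0,0,-0.8,0.2],[0.26,-0.97,0,0,0,-0.79,0.2],[0,0,0,0,0,0,0.2],[0,0,0,0,0,0,0.2],[0,0,0,0,0,0,0.2]]'; python3 - <<'E'
from h import *
pose()
im,d,p=grab("wrist");cv2.imwrite("pics/w5.png",im);W=cloud(p,d)
hsv=cv2.cvtColor(im,cv2.COLOR_BGR2HSV)
Z=W[...,2]; near=(W[...,0]>.5)&(W[...,0]<.75)&(W[...,1]>-.12)&(W[...,1]<.2)
print("chiller",blobs((Z>.022)&(Z<.037)&near,p,.03,500))
light=(hsv[...,1]<90)&(hsv[...,2]>70)&(Z>.02)&(Z<.04)&near; print("plate",blobs(light,p,.03,200))
red=cv2.inRange(hsv,(0,140,60),(8,255,255))|cv2.inRange(hsv,(172,140,60),(180,255,255));print("red",blobs((red>0)&near,p,.026,20))
g=(cv2.inRange(hsv,(50,100,20),(95,255,120))>0)&(Z>.1); z=np.median(Z[g]);print(z,"held",blobs(g,p,z))
E
```

```text
time_s: 14.05
eef_pos: [0.5422, 0.0683, 0.1508]
ee_rot: [-3.14, -0.076, 0.001]
force: [0.8, 0.7, -0.6]
finger_gap: 0.0589
grip_force: 43.7
t 14.1 tcp mm [542.2  68.3 150.8] yaw_y 92.8 zaxis [-0.001  0.001 -1.   ] F [ 0.8  0.7 -0.6] gap 58.9 grip 43.7 j7 -1.34
chiller [(array([308., 104.]), array([604.8,  26.7]), array([130. , 210.7]), 2.7)]
plate [(array([400., 114.]), array([608.4, -48.9]), array([26.3, 26. ]), 12.0), (array([259., 110.]), array([602.7,  66.5]), array([91.5, 92.3]), 2.7)]
red [(array([397., 114.]), array([608.1, -48.7]), array([13.8, 14.4]), 2.8)]
0.16910344469156682 held [(array([252., 265.]), array([544.6,  68.3]), array([62.4, 59.5]), 2.8)]
```

View pics/w5.png

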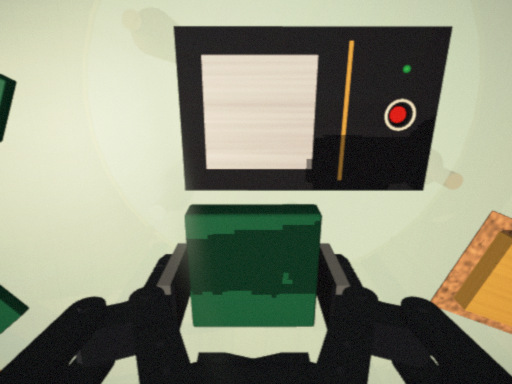

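```bash
python3 -m pendant '[[0.8,-0.03,0,0,0,0,0.2],[0.8,-0.04,0,0,0,0,0.2],[0.77,0,-0.2,0,0,0,0.2],[0,0,-1,0,0,0,0.2],[0,0,-1,0,0,0,0.2],[0,0,-1,0,0,0,0.2],[0,0,-0.8,0,0,0,0.2],[0,0,-0.4,0,0,0,0.2],[0,0,-0.2,0,0,0,0.2],[0,0,0,0,0,0,0.2],[0,0,0,0,0,0,0.2]]'
```

```text
time_s: 15.2
eef_pos: [0.6026, 0.0654, 0.0367]
ee_rot: [-3.141, -0.073, -0.002]
force: [0.2, 0.0, -1.3]
finger_gap: 0.0591
grip_force: 43.7
```

```bash
python3 -m pendant '[[-0.02,0.02,-0.2,0,0,0,0.2],[0,0,-0.1,0,0,0,0.2],[0,0,-0.08,0,0,0,0.2],[0,0,0,0,0,0,0.2]]';python3 -m pendant '[[0,0,-0.04,0,0,0,0.2],[0,0,0,0,0,0,0.2]]'
```

```text
time_s: 15.6
eef_pos: [0.6014, 0.0658, 0.0264]
ee_rot: [-3.141, -0.072, -0.0]
force: [-0.4, 0.0, -0.3]
finger_gap: 0.0594
grip_force: 43.9
time_s: 15.8
eef_pos: [0.6014, 0.0658, 0.0263]
ee_rot: [-3.14, -0.072, 0.0]
force: [-3.9, 0.4, 10.1]
finger_gap: 0.0589
grip_force: 45.0
```

```bash
python3 -m pendant '[[0,0,0,0,0,0,-0.5],[0,0,0,0,0,0,-0.6],[0,0,0,0,0,0,-0.8],[0,0,0,0,0,0,-1],[0,0,0.3,0,0,0,-1],[0,0,0.6,0,0,0,-1],[0,0,1,0,0,0,-1],[0,0,1,0,0,0,-1],[0,0,1,0,0,0,-1],[0,0,1,0,0,0,-1],[-0.7,0.5,1,0,0,-0.5,-1],[-0.7,1,1,0,0,-0.5,-1],[-0.7,1,0,0,0,-0.5,-1],[0,1,0,0,0,-0.5,-1],[0,1,0,0,0,-0.5,-1],[0,1,0,0,0,-0.5,-1],[0,0,0,0,0,-0.25,-1],[0,0,0,0,0,0,-1]]'; python3 - <<'E'
from h import *
pose()
ps=vision.camera_params("scene");pt=vision.camera_params("top")
print("coupe rim",ray(pt,(176,116),.125),ray(ps,(358,223),.125),"foot",ray(ps,(350,245),0))
print("jigger",ray(pt,(103,196),.085),ray(pt,(115,200),0))
im,d,p=grab("wrist");W=cloud(p,d);Z=W[...,2]
cv2.imwrite("pics/w6.png",im)
hsv=cv2.cvtColor(im,cv2.COLOR_BGR2HSV);g=cv2.inRange(hsv,(50,100,20),(95,255,120))>0
print("w slabs",blobs(g&(Z<.025),p,.014));print("pile",blobs(g&(Z>.035),p,.044))
im,d,p=grab("top");hsv=cv2.cvtColor(im,cv2.COLOR_BGR2HSV);g=cv2.inRange(hsv,(50,100,20),(95,255,120))>0
print("top",blobs(g,p,.014));print("top pile",[b for b in blobs(g,p,.044) if 200<b[0][0]<280])
E
```

```text
time_s: 17.6
eef_pos: [0.5488, 0.2033, 0.1986]
ee_rot: [-3.077, 0.635, -0.001]
force: [0.3, -0.8, -0.6]
finger_gap: 0.0854
grip_force: 0.0
t 17.6 tcp mm [548.8 203.3 198.6] yaw_y 66.7 zaxis [ 0.001 -0.    -1.   ] F [ 0.3 -0.8 -0.6] gap 85.4 grip 0.0 j7 -1.99
coupe rim [[0.7414234 0.2317797 0.125    ]] [[0.75863323 0.22733443 0.125     ]] foot [[0.7488245  0.23764209 0.        ]]
jigger [[0.52276848 0.43134101 0.085     ]] [[0.52043572 0.43104636 0.        ]]
w slabs [(array([199., 327.]), array([383.8, 349.8]), array([58.1, 66.2]), 42.9), (array([133., 165.]), array([603.9, 317.6]), array([46.9, 57.8]), 66.7)]
pile [(array([370.,  62.]), array([601.2,  66.8]), array([58.6, 60.9]), 2.8)]
top [(array([140., 249.]), array([378.8, 351.2]), array([53.5, 58. ]), 43.0), (array([237., 173.]), array([604.6,  68.5]), array([57.9, 57.2]), 1.0), (array([329.,  92.]), array([ 865.5, -210.4]), array([53.4, 30.8]), 59.7), (array([333.,  82.]), array([ 896.7, -221.7]), array([34.5, 26.3]), 89.0), (array([348.,  55.]), array([ 992.4, -278.3]), array([83.7, 72. ]), 55.3)]
top pile [(array([237., 173.]), array([599.2,  67. ]), array([56.2, 55.5]), 1.0)]
```

View pics/w6.png

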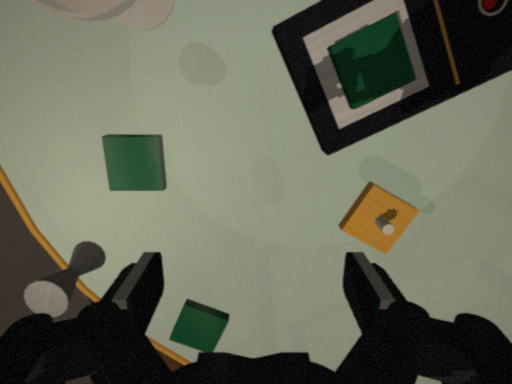

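Wrist view: first slab sits centred on the plate (372,62); next slab at (134,162), third at (200,327).

```bash
python3 -m pendant '[[0.44,0.97,0,0,0,0,-1],[0.44,0.97,0,0,0,0,-1],[0.44,0.97,0,0,0,0,-1],[0.44,0.97,-0.6,0,0,0,-1],[0.38,0.77,-1,0,0,0,-1],[0,0,-1,0,0,0,-1],[0,0,-1,0,0,0,-1],[0,0,-1,0,0,0,-1],[0,0,-1,0,0,0,-1],[0,0,-0.8,0,0,0,-1],[0,0,-0.4,0,0,0,-1],[0,0,0,0,0,0,-1],[0,0,0,0,0,0,-1]]'; python3 - <<'E'
from h import *
pose()
im,d,p=grab("wrist")
hsv=cv2.cvtColor(im,cv2.COLOR_BGR2HSV)
g=cv2.inRange(hsv,(50,100,20),(95,255,120)); print("w slabs",blobs(g,p,.014))
E
```

```text
time_s: 19.0
eef_pos: [0.6032, 0.3193, 0.0288]
ee_rot: [-3.076, 0.636, -0.002]
force: [0.3, -0.3, 0.4]
finger_gap: 0.0854
grip_force: 0.0
t 19.0 tcp mm [603.2 319.3  28.8] yaw_y 66.6 zaxis [ 0.001  0.    -1.   ] F [ 0.3 -0.3  0.4] gap 85.4 grip 0.0 j7 -2.04
w slabs [(array([251., 232.]), array([605.1, 318.8]), array([58.6, 61.9]), 66.6)]
```

```bash
python3 -m pendant '[[0.02,0,-0.6,0,0,0,-1],[0,0,-0.4,0,0,0,-1],[0,0,-0.3,0,0,0,-1],[0,0,0,0,0,0,-1],[0,0,0,0,0,0,-0.6],[0,0,0,0,0,0,-0.4],[0,0,0,0,0,0,-0.1],[0,0,0,0,0,0,0.2],[0,0,0,0,0,0,0.2],[0,0,0,0,0,0,0.2]]' 40;  python3 -m pendant '[[0,0,0.4,0,0,0,0.2],[0,0,1,0,0,0,0.2],[0,0,1,0,0,0,0.2],[0,0,1,0,0,0,0.2],[0,0,1,0,0,0,0.2],[0,0,1,0,0,0,0.2],[-0.24,-1,1,0,0,0.33,0.2],[-0.24,-1,0,0,0,0.33,0.2],[-0.24,-1,0,0,0,0.33,0.2],[-0.24,-1,0,0,0,0.33,0.2],[-0.24,-1,0,0,0,0.33,0.2],[-0.24,-1,0,0,0,0.33,0.2],[-0.24,-1,0,0,0,0.33,0.2],[-0.24,-1,0,0,0,0.33,0.2],[-0.24,-1,0,0,0,0.33,0.2],[-0.24,-1,0,0,0,0.29,0.2],[0,-0.1,0,0,0,0,0.2],[0,0,0,0,0,0,0.2],[0,0,0,0,0,0,0.2]]'; cat > m.py <<'E'
from h import *
pose()
im,d,p=grab("wrist");W=cloud(p,d);Z=W[...,2]
hsv=cv2.cvtColor(im,cv2.COLOR_BGR2HSV);g=cv2.inRange(hsv,(50,100,20),(95,255,120))>0
near=(W[...,0]>.5)&(W[...,0]<.75)&(W[...,1]>-.12)&(W[...,1]<.2)
print("chiller",blobs((Z>.022)&(Z<.037)&near,p,.03,500))
for z in(.044,.058): print("pile",z,blobs(g&near&(abs(Z-z)<.006),p,z))
h=g&(Z>.12);z=np.median(Z[h]);print(z,"held",blobs(h&(abs(Z-z)<.004),p,z))
E
python3 m.py
```

```text
time_s: 20.05
eef_pos: [0.6034, 0.3196, -0.004]
ee_rot: [-3.076, 0.636, -0.001]
force: [-0.9, 0.8, 5.5]
finger_gap: 0.0587
grip_force: 44.8
time_s: 21.95
eef_pos: [0.5429, 0.0682, 0.1553]
ee_rot: [-3.14, -0.076, 0.0]
force: [-0.0, -0.3, -2.0]
finger_gap: 0.0592
grip_force: 44.1
t 21.9 tcp mm [542.9  68.2 155.3] yaw_y 92.8 zaxis [-0.     0.001 -1.   ] F [-0.  -0.3 -2. ] gap 59.2 grip 44.1 j7 -1.34
chiller [(array([307., 105.]), array([604.6,  26.8]), array([129.2, 210.7]), 2.7)]
pile 0.044 [(array([260., 116.]), array([601.4,  65.6]), array([57.2, 58.6]), 2.7)]
pile 0.058 []
0.17400083695106805 held [(array([250., 266.]), array([544.9,  68.1]), array([59.8, 59.4]), 2.8)]
```

```bash
python3 -m pendant '[[0.8,-0.03,0,0,0,0,0.2],[0.8,-0.04,0,0,0,0,0.2],[0.7,0,-0.2,0,0,0,0.2],[0,0,-1,0,0,0,0.2],[0,0,-1,0,0,0,0.2],[0,0,-1,0,0,0,0.2],[0,0,-0.7,0,0,0,0.2],[0,0,-0.3,0,0,0,0.2],[0,0,-0.1,0,0,0,0.2],[0,0,0,0,0,0,0.2],[0,0,0,0,0,0,0.2]]'
```

```text
time_s: 23.1
eef_pos: [0.6012, 0.0654, 0.0489]
ee_rot: [-3.14, -0.075, -0.003]
force: [-0.1, -0.3, -1.6]
finger_gap: 0.059
grip_force: 44.0
```

```bash
python3 -m pendant '[[-0.01,0.02,-0.16,0,0,0,0.2],[0,0,-0.1,0,0,0,0.2],[0,0,-0.08,0,0,0,0.2],[0,0,-0.03,0,0,0,0.2],[0,0,0,0,0,0,0.2]]'
```

```text
time_s: 23.6
eef_pos: [0.6001, 0.0659, 0.0399]
ee_rot: [-3.14, -0.075, 0.001]
force: [-5.3, 0.6, 13.7]
finger_gap: 0.059
grip_force: 45.8
```

```bash
python3 -m pendant '[[0,0,0,0,0,0,-0.5],[0,0,0,0,0,0,-0.6],[0,0,0,0,0,0,-0.8],[0,0,0,0,0,0,-1],[0,0,0.3,0,0,0,-1],[0,0,0.6,0,0,0,-1],[0,0,1,0,0,0,-1],[0,0,1,0,0,0,-1],[0,0,1,0,0,0,-1],[0,0,1,0,0,0,-1],[-0.6,0.7,1,0,0,0.5,-1],[-0.8,1,0.6,0,0,0.5,-1],[-0.8,1,0,0,0,0.5,-1],[-0.8,1,0,0,0,0.5,-1],[-0.8,1,0,0,0,0.5,-1],[-0.8,1,0,0,0,0.5,-1],[-0.8,1,0,0,0,0.5,-1],[-0.8,1,0,0,0,0.5,-1],[-0.8,1,0,0,0,0.5,-1],[0,0,0,0,0,0.5,-1]]'; python3 - <<'E'
from h import *
pose()
im,d,p=grab("wrist");W=cloud(p,d);Z=W[...,2]
hsv=cv2.cvtColor(im,cv2.COLOR_BGR2HSV);g=cv2.inRange(hsv,(50,100,20),(95,255,120))>0
print("w slabs",blobs(g&(Z<.025),p,.014));print("pile",blobs(g&(Z>.035),p,.058))
for n in("top","scene"):
    im,d,p=grab(n);hsv=cv2.cvtColor(im,cv2.COLOR_BGR2HSV);g=cv2.inRange(hsv,(50,100,20),(95,255,120))>0
    print(n,[b[1:] for b in blobs(g,p,.014)]);print("pile",[b[1:] for b in blobs(g,p,.058) if 500<b[1][0]<700])
E
```

```text
time_s: 25.6
eef_pos: [0.4222, 0.2874, 0.202]
ee_rot: [-2.918, -1.157, -0.0]
force: [0.5, -0.6, -0.6]
finger_gap: 0.0854
grip_force: 0.0
t 25.6 tcp mm [422.2 287.4 202. ] yaw_y 133.2 zaxis [-0.001  0.002 -1.   ] F [ 0.5 -0.6 -0.6] gap 85.4 grip 0.0 j7 -1.29
w slabs [(array([191., 152.]), array([387.2, 346.2]), array([58.4, 42.3]), 43.3)]
pile [(array([505., 194.]), array([572.1, 100.5]), array([44.1, 20.5]), 57.6)]
top [(array([379.8, 351.6]), array([55.5, 57.3]), 43.0), (array([606.1,  68.5]), array([61. , 57.2]), 1.0), (array([ 864.9, -211.3]), array([55.5, 30.8]), 59.7), (array([ 992.5, -277.8]), array([82.6, 72.6]), 57.1)]
pile [(array([598.2,  66.4]), array([58.4, 54.8]), 1.0)]
scene [(array([ 881.9, -219.2]), array([63.3, 44.1]), 1.5), (array([577. ,  71.7]), array([61.6, 80.9]), 89.9), (array([386.2, 349.8]), array([55.5, 58.7]), 41.2)]
pile [(array([607.3,  63.6]), array([58.3, 76.7]), 89.9)]
```

```bash
python3 -m pendant '[[-0.55,0.85,0,0,0,-0.06,-1],[-0.55,0.85,0,0,0,0,-1],[-0.54,0.88,-0.6,0,0,0,-1],[0,0,-1,0,0,0,-1],[0,0,-1,0,0,0,-1],[0,0,-1,0,0,0,-1],[0,0,-1,0,0,0,-1],[0,0,-1,0,0,0,-1],[0,0,-0.9,0,0,0,-1],[0,0,-0.4,0,0,0,-1],[0,0,0,0,0,0,-1],[0,0,0,0,0,0,-1]]'; python3 - <<'E'
from h import *
pose()
im,d,p=grab("wrist")
hsv=cv2.cvtColor(im,cv2.COLOR_BGR2HSV)
g=cv2.inRange(hsv,(50,100,20),(95,255,120)); print("w slabs",blobs(g,p,.014))
E
```

```text
time_s: 26.95
eef_pos: [0.385, 0.3477, 0.0294]
ee_rot: [-2.931, -1.13, -0.002]
force: [1.0, -0.2, 0.4]
finger_gap: 0.0853
grip_force: 0.0
t 26.9 tcp mm [385.  347.7  29.4] yaw_y 132.2 zaxis [ 0.001  0.001 -1.   ] F [ 1.  -0.2  0.4] gap 85.3 grip 0.0 j7 -1.30
w slabs [(array([234., 239.]), array([381.8, 354.2]), array([61.5, 58.3]), 42.1)]
```

```bash
python3 -m pendant '[[-0.14,0.2,-0.6,0,0,0,-1],[0,0,-0.4,0,0,0,-1],[0,0,-0.32,0,0,0,-1],[0,0,0,0,0,0,-1],[0,0,0,0,0,0,-0.6],[0,0,0,0,0,0,-0.4],[0,0,0,0,0,0,-0.1],[0,0,0,0,0,0,0.2],[0,0,0,0,0,0,0.2],[0,0,0,0,0,0,0.2]]' 40;  python3 -m pendant '[[0,0,0.4,0,0,0,0.2],[0,0,1,0,0,0,0.2],[0,0,1,0,0,0,0.2],[0,0,1,0,0,0,0.2],[0,0,1,0,0,0,0.2],[0,0,1,0,0,0,0.2],[0.54,-0.95,1,0,0,-0.41,0.2],[0.54,-0.95,0,0,0,-0.41,0.2],[0.54,-0.95,0,0,0,-0.41,0.2],[0.54,-0.95,0,0,0,-0.41,0.2],[0.54,-0.95,0,0,0,-0.41,0.2],[0.54,-0.95,0,0,0,-0.41,0.2],[0.54,-0.95,0,0,0,-0.41,0.2],[0.54,-0.95,0,0,0,-0.41,0.2],[0.54,-0.95,0,0,0,-0.41,0.2],[0.54,-0.95,0,0,0,-0.41,0.2],[0.54,-0.95,0,0,0,-0.41,0.2],[0.54,-0.95,0,0,0,-0.43,0.2],[0,0,0,0,0,0,0.2],[0,0,0,0,0,0,0.2]]'; python3 m.py
```

```text
time_s: 28.0
eef_pos: [0.3809, 0.3528, -0.0039]
ee_rot: [-2.93, -1.132, -0.001]
force: [-0.5, -0.8, 6.6]
finger_gap: 0.0587
grip_force: 43.9
time_s: 30.0
eef_pos: [0.5424, 0.0674, 0.1558]
ee_rot: [-3.141, -0.073, 0.0]
force: [-0.3, 0.6, -1.4]
finger_gap: 0.0587
grip_force: 43.6
t 30.0 tcp mm [542.4  67.4 155.8] yaw_y 92.7 zaxis [-0.  0. -1.] F [-0.3  0.6 -1.4] gap 58.7 grip 43.6 j7 -1.34
chiller [(array([306., 104.]), array([604.8,  26.8]), array([129.1, 210.7]), 2.6)]
pile 0.044 []
pile 0.058 [(array([258., 118.]), array([600.7,  66.1]), array([58. , 58.3]), 2.6)]
0.1743090816630489 held [(array([251., 266.]), array([543.7,  67.4]), array([60. , 59.2]), 2.6)]
```

```bash
python3 -m pendant '[[0.8,-0.02,0,0,0,0,0.2],[0.8,-0.02,0,0,0,0,0.2],[0.72,0,-0.2,0,0,0,0.2],[0,0,-1,0,0,0,0.2],[0,0,-1,0,0,0,0.2],[0,0,-0.9,0,0,0,0.2],[0,0,-0.5,0,0,0,0.2],[0,0,-0.12,0,0,0,0.2],[0,0,0,0,0,0,0.2],[0,0,0,0,0,0,0.2]]'
```

```text
time_s: 31.05
eef_pos: [0.6014, 0.067, 0.0637]
ee_rot: [-3.14, -0.075, -0.003]
force: [0.6, -0.1, -1.0]
finger_gap: 0.0587
grip_force: 43.6
```

```bash
python3 -m pendant '[[-0.01,-0.04,-0.16,0,0,0,0.2],[0,0,-0.1,0,0,0,0.2],[0,0,-0.1,0,0,0,0.2],[0,0,-0.03,0,0,0,0.2],[0,0,0,0,0,0,0.2]]'
```

```text
time_s: 31.55
eef_pos: [0.6005, 0.0657, 0.0541]
ee_rot: [-3.14, -0.074, 0.0]
force: [-4.0, 0.2, 12.5]
finger_gap: 0.0591
grip_force: 45.2
```

```bash
python3 -m pendant '[[0,0,0,0,0,0,-0.5],[0,0,0,0,0,0,-0.6],[0,0,0,0,0,0,-0.8],[0,0,0,0,0,0,-1],[0,0,0.3,0,0,0,-1],[0,0,0.6,0,0,0,-1],[0,0,1,0,0,0,-1],[0,0,1,0,0,0,-1],[0,0,1,0,0,0,-1],[0,0,1,0,0,0,-1],[-0.3,-0.7,1,0,0,0,-1],[-0.6,-1,0.5,0,0,-0.6,-1],[-0.6,-1,0,0,0,-0.6,-1]]' | head -2; python3 m.py; python3 -m pendant '[[-0.33,-1,0,0,0,-0.5,-1],[-0.33,-1,0,0,0,-0.5,-1],[-0.33,-1,0,0,0,-0.5,-1],[-0.33,-1,0,0,0,-0.5,-1],[-0.33,-1,0,0,0,-0.5,-1],[-0.33,-1,0,0,0,-0.5,-1],[-0.2,-1,0,0,0,-0.2,-1],[-0.2,-1,0,0,0,0,-1],[0,-1,0,0,0,0,-1],[0,-1,0,0,0,0,-1],[0,-1,0,0,0,0,-1],[0,-1,0,0,0,0,-1],[0,-1,0,0,0,0,-1],[0,0,0,0,0,0,-1],[0,0,0,0,0,0,-1]]'; python3 - <<'E'
from h import *
pose()
im,d,p=grab("wrist");cv2.imwrite("pics/w7.png",im);W=cloud(p,d);Z=W[...,2]
hsv=cv2.cvtColor(im,cv2.COLOR_BGR2HSV)
near=(W[...,0]>.49)&(W[...,0]<.65)&(W[...,1]<-.28)
print("stand",blobs(near&(Z>.028)&(Z<.045),p,.036)); b=(cv2.inRange(hsv,(100,100,40),(130,255,255))>0)&near
print("blue top",blobs(b&(Z>.104),p,.111,15), "all pts mean",W[b&(Z>.104)].mean(0),W[b&(Z>.05)&(Z<.1)].mean(0))
fl=near&(Z>.038)&(Z<.045);print(W[fl].mean(0))
E
```

```text
time_s: 32.85
eef_pos: [0.564, -0.0027, 0.2161]
t 32.9 tcp mm [564.   -2.7 216.1] yaw_y 82.9 zaxis [ 0.005  0.001 -1.   ] F [ 0.6 -0.6 -0.7] gap 85.6 grip 0.0 j7 -1.41
chiller [(array([222., 128.]), array([604.8,  27.1]), array([130.3, 210.5]), 2.7)]
pile 0.044 [(array([210., 140.]), array([601. ,  36.2]), array([56.6,  2.3]), 2.7)]
pile 0.058 []
0.29285677326534143 held []
time_s: 34.4
eef_pos: [0.5021, -0.3281, 0.2126]
ee_rot: [3.014, -0.884, -0.001]
force: [-0.1, 1.0, 0.2]
finger_gap: 0.0855
grip_force: 0.0
t 34.4 tcp mm [ 502.1 -328.1  212.6] yaw_y 57.3 zaxis [-0.001 -0.    -1.   ] F [-0.1  1.   0.2] gap 85.5 grip 0.0 j7 -1.20
stand [(array([257., 105.]), array([ 553.9, -366.4]), array([54.1, 54.1]), 76.9)]
blue top [(array([258., 111.]), array([ 554.4, -366.7]), array([11.4, 12.5]), 57.3)] all pts mean [ 0.55459835 -0.36668285  0.11368758] [ 0.5598096  -0.36897886  0.08200232]
[ 0.55603902 -0.36691706  0.04181123]
```

View pics/w7.png

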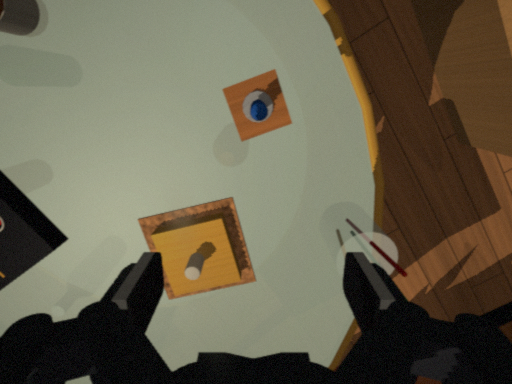

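Wrist view: stylus upright in its block at (258,108); cover centred on mat; stirrer cup well aside at (370,250).

```bash
python3 -m pendant '[[0.7,-0.52,0,0,0,0,-1],[0.7,-0.52,0,0,0,0,-1],[0.7,-0.52,0,0,0,0,-1],[0,0,0,0,0,0,-1],[0,0,-0.8,0,0,0,-1],[0,0,-1,0,0,0,-1],[0,0,-1,0,0,0,-1],[0,0,-1,0,0,0,-1],[0,0,-1,0,0,0,-1],[0,0,-0.6,0,0,0,-1],[0,0,-0.3,0,0,0,-1],[0,0,0,0,0,0,-1]]'; python3 -c "
from h import *
pose()
im,d,p=grab('wrist');W=cloud(p,d);Z=W[...,2];hsv=cv2.cvtColor(im,cv2.COLOR_BGR2HSV)
b=(cv2.inRange(hsv,(100,100,40),(130,255,255))>0)&(Z>.104);print(blobs(b,p,.111,15))"
```

```text
time_s: 35.65
eef_pos: [0.5555, -0.3651, 0.0698]
ee_rot: [-3.016, 0.878, 0.002]
force: [-0.1, -0.2, 0.7]
finger_gap: 0.0851
grip_force: 0.0
t 35.6 tcp mm [ 555.5 -365.1   69.8] yaw_y 57.5 zaxis [-0.001  0.001 -1.   ] F [-0.1 -0.2  0.7] gap 85.1 grip 0.0 j7 -1.12
[(array([259., 300.]), array([ 555.8, -368.2]), array([12.5, 17.5]), 57.5)]
```

```bash
python3 -m pendant '[[-0.03,-0.06,-0.12,0,0,0,-1],[0,0,0,0,0,0,-0.2],[0,0,0,0,0,0,0.2],[0,0,0,0,0,0,0.5],[0,0,0,0,0,0,0.6],[0,0,0,0,0,0,1],[0,0,0,0,0,0,1],[0,0,0,0,0,0,1],[0,0,0,0,0,0,1],[0,0,0,0,0,0,1]]' 60; python3 -m pendant '[[0,0,0.3,0,0,0,1],[0,0,0.6,0,0,0,1],[0,0,1,0,0,0,1],[0,0,1,0,0,0,1],[0,0,1,0,0,0,1],[0,0,1,0,0,0,1],[0,0,0,0,0,0,1],[0,0,0,0,0,0,1]]'; python3 - <<'E'
from h import *
pose()
im,d,p=grab("scene");W=cloud(p,d)
cv2.imwrite("pics/s8.png",cv2.resize(im[90:250,60:180],None,fx=3.5,fy=3.5,interpolation=cv2.INTER_CUBIC))
E
```

```text
time_s: 36.7
eef_pos: [0.5552, -0.3673, 0.0674]
ee_rot: [-3.016, 0.879, -0.0]
force: [-0.2, 0.2, 2.1]
finger_gap: 0.0122
grip_force: 58.3
time_s: 37.5
eef_pos: [0.5553, -0.3674, 0.1909]
ee_rot: [3.016, -0.879, 0.002]
force: [-0.3, 0.5, -0.7]
finger_gap: 0.0127
grip_force: 58.4
t 37.5 tcp mm [ 555.3 -367.4  190.9] yaw_y 57.5 zaxis [ 0.001 -0.001 -1.   ] F [-0.3  0.5 -0.7] gap 12.7 grip 58.4 j7 -1.19
```

View pics/s8.png

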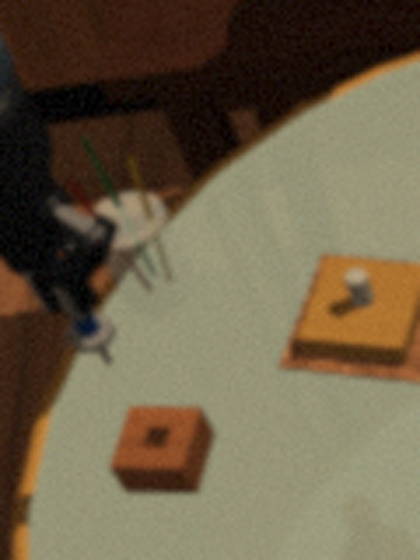

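```bash
python3 -c "
from h import *
print(ray(vision.camera_params('scene'),(91.4,193.4),.1295))"; python3 -m pendant '[[0.16,0.8,0,0,0,0,1],[0.16,1,0,0,0,0,1],[0.16,1,0,0,0,0,1],[0.16,1,0,0,0,0,1],[0.16,1,0,0,0,0,1],[0.16,1,0,0,0,0,1],[0.16,1,0,0,0,0,1],[0.16,1,0,0,0,0,1],[0.16,1,0,0,0,0,1],[0.16,1,0,0,0,0,1],[0.16,1,0,0,0,0,1],[0.16,1,0,0,0,0,1],[0.16,0.92,0,0,0,0,1],[0,0,-1,0,0,0,1],[0,0,-1,0,0,0,1],[0,0,-1,0,0,0,1],[0,0,-0.5,0,0,0,1],[0,0,0,0,0,0,1],[0,0,0,0,0,0,1]]'; python3 - <<'E'
from h import *
pose()
im,d,p=grab("scene")
a=cv2.resize(im[160:260,200:310],None,fx=3.5,fy=3.5,interpolation=cv2.INTER_CUBIC)
im,d,p=grab("wrist");cv2.imwrite("pics/c9.png",np.hstack([a,cv2.resize(im,(385,350))]))
W=cloud(p,d);Z=W[...,2];hsv=cv2.cvtColor(im,cv2.COLOR_BGR2HSV);g=cv2.inRange(hsv,(50,100,20),(95,255,120))>0
print(blobs(g&(abs(Z-.072)<.006),p,.072))
E
```

```text
[[ 0.55659939 -0.36552059  0.1295    ]]
time_s: 39.45
eef_pos: [0.6073, -0.0496, 0.1027]
ee_rot: [3.016, -0.879, 0.0]
force: [-0.4, -0.2, 0.4]
finger_gap: 0.0128
grip_force: 58.5
t 39.5 tcp mm [607.3 -49.6 102.7] yaw_y 57.5 zaxis [ 0. -0. -1.] F [-0.4 -0.2  0.4] gap 12.8 grip 58.5 j7 -1.60
[(array([137., 345.]), array([575.8,  66.9]), array([ 3.6, 24.2]), 9.5), (array([103., 298.]), array([618.5,  63.9]), array([26.6, 63.9]), 2.7)]
```

View pics/c9.png

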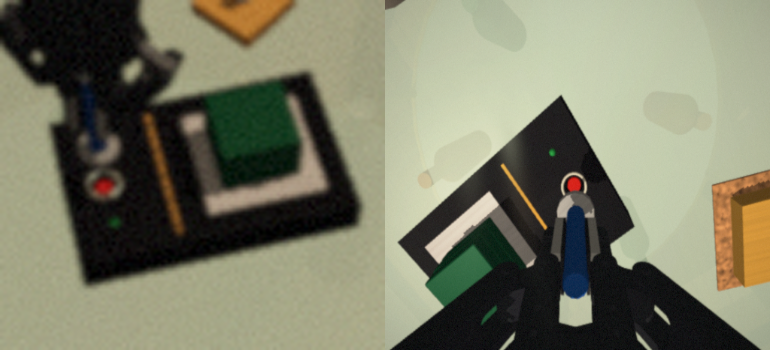

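```bash
python3 -m pendant '[[0,0,-0.3,0,0,0,1],[0,0,-0.2,0,0,0,1],[0,0,-0.1,0,0,0,1],[0,0,-0.04,0,0,0,1],[0,0,-0.04,0,0,0,1],[0,0,0,0,0,0,1]]'|grep -E 'eef|force'; python3 -m pendant '[[0,0,-0.04,0,0,0,1],[0,0,-0.02,0,0,0,1],[0,0,0,0,0,0,1]]'|grep -E 'eef|force'
```

```text
eef_pos: [0.607, -0.0492, 0.0854]
force: [-1.6, -0.0, 2.1]
grip_force: 58.5
eef_pos: [0.6071, -0.0492, 0.0839]
force: [-1.2, 0.4, 2.9]
grip_force: 58.6
```

```bash
for i in 1; do python3 -m pendant '[[0,0,-0.04,0,0,0,1],[0,0,0,0,0,0,1]]'|grep -E 'eef|force'; python3 -m pendant '[[0,0,-0.04,0,0,0,1],[0,0,0,0,0,0,1]]'|grep -E 'eef|force';  done
```

```text
eef_pos: [0.6073, -0.0493, 0.0831]
force: [-2.6, 0.7, 6.3]
grip_force: 59.2
eef_pos: [0.6075, -0.0494, 0.0828]
force: [-3.6, 1.3, 11.7]
grip_force: 59.7
```

Bottomed out at about 12 N. Retreat and return to the block.

```bash
python3 -m pendant '[[0,0,0.2,0,0,0,1],[0,0,0.6,0,0,0,1],[0,0,1,0,0,0,1],[0,0,1,0,0,0,1],[0,0,1,0,0,0,1],[0,0,0.6,0,0,0,1],[-0.16,-0.8,0,0,0,0,1],[-0.16,-1,0,0,0,0,1],[-0.16,-1,0,0,0,0,1],[-0.16,-1,0,0,0,0,1],[-0.16,-1,0,0,0,0,1],[-0.16,-1,0,0,0,0,1],[-0.16,-1,0,0,0,0,1],[-0.16,-1,0,0,0,0,1],[-0.16,-1,0,0,0,0,1],[-0.16,-1,0,0,0,0,1],[-0.16,-1,0,0,0,0,1],[-0.16,-1,0,0,0,0,1],[-0.16,-0.9,0,0,0,0,1],[0,0,0,0,0,0,1]]'|grep -E 'eef|force|time'; python3 -m pendant '[[0,0,-0.5,0,0,0,1],[0,0,-0.5,0,0,0,1],[0,0,-0.4,0,0,0,1],[0,0,0,0,0,0,1],[0,0,0,0,0,0,1]]'|grep -E 'eef|force|time'
```

```text
time_s: 42.85
eef_pos: [0.5528, -0.3711, 0.1922]
force: [0.4, -1.4, -0.5]
grip_force: 58.6
time_s: 43.35
eef_pos: [0.5552, -0.3662, 0.1563]
force: [0.1, 0.8, -0.7]
grip_force: 58.6
```

```bash
python3 -m pendant '[[0,-0.04,-0.8,0,0,0,1],[0,0,-0.8,0,0,0,1],[0,0,-0.4,0,0,0,1],[0,0,-0.3,0,0,0,1],[0,0,-0.2,0,0,0,1],[0,0,0,0,0,0,1]]'|grep -E 'eef|force|time'
```

```text
time_s: 43.95
eef_pos: [0.5551, -0.3678, 0.0942]
force: [-1.0, 0.3, -0.4]
grip_force: 58.6
```

Tip is now inside the hole mouth with no contact force; lower the rest.

```bash
python3 -m pendant '[[0,0,-0.4,0,0,0,1],[0,0,-0.3,0,0,0,1],[0,0,-0.2,0,0,0,1],[0,0,-0.1,0,0,0,1],[0,0,-0.05,0,0,0,1],[0,0,0,0,0,0,1]]'|grep -E 'eef|force|time'
```

```text
time_s: 44.55
eef_pos: [0.555, -0.3678, 0.068]
force: [-0.1, 0.3, -0.3]
grip_force: 58.6
```

```bash
python3 -m pendant '[[0,0,-0.03,0,0,0,1],[0,0,0,0,0,0,0.6],[0,0,0,0,0,0,0.5],[0,0,0,0,0,0,0.3],[0,0,0,0,0,0,0],[0,0,0,0,0,0,-0.5],[0,0,0,0,0,0,-1],[0,0,0,0,0,0,-1],[0,0,0.4,0,0,0,-1],[0,0,1,0,0,0,-1],[0,0,1,0,0,0,-1],[0,0,1,0,0,0,-1],[0,0,1,0,0,0,-1],[0,0,1,0,0,0,-1],[-0.8,0.5,0.5,0,0,0,-1],[-0.8,0.5,0,0,0,0,-1],[-0.8,0.5,0,0,0,0,-1],[0,0,0,0,0,0,-1],[0,0,0,0,0,0,-1]]'|grep -E 'eef|force|time'; python3 - <<'E'
from h import *
im,d,p=grab("scene");cv2.imwrite("pics/s10.png",cv2.resize(im[80:330,60:420],None,fx=2.2,fy=2.2))
im,d,p=grab("wrist");W=cloud(p,d);Z=W[...,2];hsv=cv2.cvtColor(im,cv2.COLOR_BGR2HSV)
near=(W[...,0]>.49)&(W[...,0]<.65)&(W[...,1]<-.28)
b=(cv2.inRange(hsv,(100,100,40),(130,255,255))>0)&near
print("stand",blobs(near&(Z>.028)&(Z<.045),p,.036),"top",blobs(b&(Z>.104),p,.111,15))
im,d,p=grab("top");W=cloud(p,d);Z=W[...,2];hsv=cv2.cvtColor(im,cv2.COLOR_BGR2HSV);g=cv2.inRange(hsv,(50,100,20),(95,255,120))>0
print("pile top",[x for x in blobs(g&(abs(Z-.072)<.008),p,.072) if x[1][1]>0],"green",[x[1] for x in blobs(g,p,.014)])
E
```

```text
time_s: 46.45
eef_pos: [0.4954, -0.3303, 0.2156]
force: [-0.3, -0.4, -0.0]
grip_force: 0.0
stand [(array([252., 101.]), array([ 553.9, -366.4]), array([54.1, 54.1]), 77.0)] top [(array([253., 105.]), array([ 554.5, -367.4]), array([11.5, 12.5]), 57.5)]
pile top [(array([236., 172.]), array([598.5,  65.8]), array([57.6, 54. ]), 1.0)] green [array([607.6,  68.5]), array([ 865.9, -209.7]), array([ 987.9, -278.7])]
```

View pics/s10.png

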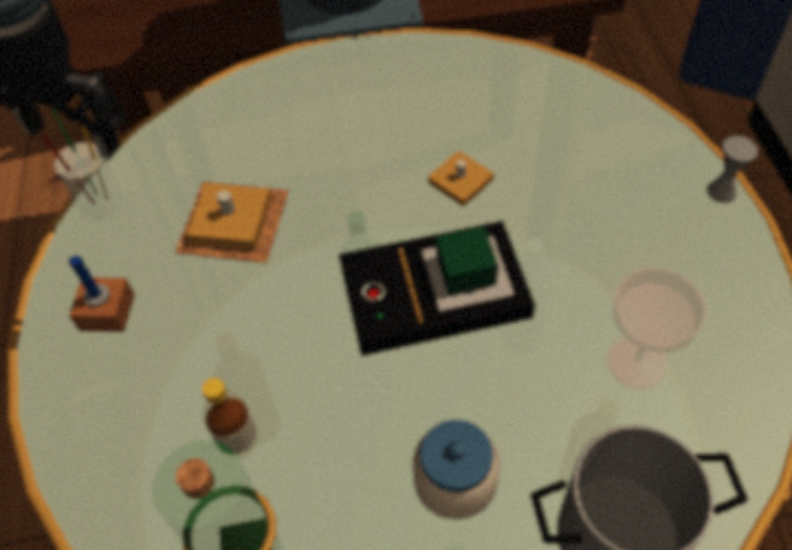

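The final view shows the cover on the mat at (228,215), a clean square pile on the plate (466,260), the stylus upright in its block (90,290) and the bystanders standing.

```bash
python3 -c "
from bench import ctrl
print(ctrl.job_done())"
```

```text
the job is handed in; nothing more can be done
None
```

I handed the job in after about 46 s of robot time: the brass cover is on the cork mat, all three green slabs are in one square pile on the chill plate, the start button was pressed to its stop with the stylus, and the stylus is back in its block; the last picture shows all of this and the bystanders still standing, but no verdict came back.

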